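# Open the dust extractor's shutter and lock it

## Robot

A 6-joint arm with a two-finger parallel gripper is mounted at the origin on the work surface. World frame = base frame: x ahead of the robot, y to its left, z up, the work surface at z = 0. Lengths are in mm, angles in degrees, forces in N, time in s.
With the tool pointing down it reaches from about 325 to 925 mm from the base axis. Payload 3.1 kg.
Tool frame: the origin (TCP) lies at the very end of the fingers, on their centre line; the grasp point (between the pads) lies grasp_offset behind it (grasp_offset is the distance from the TCP to the grasp point, in mm); z points along the fingers, x is the direction in which the jaws open and shut, and the axes are right-handed (so a half turn about z gives the same grasp; the last joint's range is limited). The gripper opens to 85 mm and grips with 20 to 120 N. Pads are 22 mm wide; open, the fingers measure 114 mm over their backs; the gripper's body (76 mm by 85 mm) begins 54 mm behind the grasp point. The pads swing forward as they close: fully open they stand 13 mm farther back than shut.
Start: joints at [-72.777, 12.427, 92.441, -0, 75.132, -6.429], TCP at [250.756, -572.504, 231.3] pointing down, gripper open.
Joint ranges: [-157.48, 157.48], [-44.54, 120.13], [17.64, 146.25], [-64.5, 244.5], [7.68, 150.69], [-147.95, 147.95]. Speed limits (degrees/s): [159.86, 159.86, 180, 180, 180, 180].

## Interface

Orientations are given as [roll, pitch, yaw] about the fixed x, y, z axes, in that order (R = Rz(yaw) Ry(pitch) Rx(roll)).
In Python, from station import * gives the robot as it stands. Calls block until the motion is done:
- goto(position, orientation): joint-space move of the TCP to a pose.
- move_l(position, attitude=None, speed=150): straight line of the TCP; attitude=None keeps the orientation; speed is the mean speed in mm/s.
- move_j(angles): joint-space move.
- grip(opening, squeeze=None): finger opening in mm; squeeze is the grip in N (None keeps the last); returns when the fingers have stopped.
- wait(seconds).
- solve_ik(position, orientation): joint angles nearest the present ones, or None.
- get_obs(): the state.
- get_image(name): name is "side" or "top"; returns the picture (384x512x3 uint8, red, green, blue); there is no depth.
- get_calibration(name): a dict with "fx", "fy", "cx", "cy" (pixels), "D" ([k1, k2, p1, p2, k3] as OpenCV has them; the pictures are not rectified), "R" (3x3) and "t" (3): a world point X has camera coordinates R X + t. Camera axes: x right, y down, z forward; pixel columns grow to the right and rows downward; lengths in mm; the calibration is good to about 2 mm. A picture is of the moment at which its call begins. get_calibration takes no time and is no camera call.
A pose or a line that the arm cannot do raises Unreachable and nothing moves.
- sign_off(): hands the job in, once; it reports no verdict.
Trained networks look in the newest picture that a camera, given by its name, has taken for a name from the list of things; names that differ only in an ending like _2 or _b are one class to them, and where a whole thing is asked for, a point or a joint stands for the part that bears it (a point fixed in the world has none). Each returns a list of dicts, best first, with "score" (0 to 1); they miss things now and then, are a little off and sometimes report something else, mostly with a low value. They report only what shows in the picture. A call takes as long as a camera call.
- spot_in(name, camera): "extent" ([centre column, centre row, width, height] in pixels, round what is visible of it).
- regions_of(name, camera): "region" (384x512 bool, what is visible of it) and "extent" ([centre column, centre row, width, height] in pixels, round what is visible of it).
The state is a dict: "t": time; "joint_pos": joint angles; "qvel": joint speeds; "effort": joint torques, N m; "tcp_pos": TCP position; "ee_rot": TCP orientation; "wrist_force": force on the tool from outside, world axes, zero at the start; "moment": the same for the moment, N m; "grip_width": finger opening in mm.
Only numpy, scipy, OpenCV 4.12 (cv2) and the standard library are available. Lean on these libraries where they do the work, as an engineer would, in place of code of your own. Each camera call takes 0.05 s, during which the arm holds its last target. There are 200 camera calls.

## Task

Get the bench dust extractor ready for carving: with your fingertips push the square knob along the L-shaped slot to the corner, which opens the shutter, then push it sideways into the short leg, right to its end, so that the shutter is locked open. Only push the knob, do not pinch it between the fingers; leave it there, let go, and leave the cup, the graver and the stone blank where they are.

Things in the scene. Friction and masses are not known exactly. Their poses are not given: they have to be found in the camera images.
- dust_box: Cream bench dust extractor, a fixed box 220 (its x) by 240 (y) by 80 mm high with a flat level cover, on the table, turned up to 0.5 rad. Origin: centre of its underside; z up, y along the L-slot's long leg towards the corner, x from the corner along the short leg. Slot 18 mm wide, cut in the cover. Intake window with aluminium shutter farther along x; low hose spigot standing out 50 mm on its +x side
- slot_start (a point): point on the cover's top face, on the slot's centre line, where the knob's axis is when the shutter is fully closed (80 mm above the table); in the box's frame at (-55, -45, 80) mm
- slot_corner (a point): where the knob's axis is at the corner of the slot, 90 mm along the box's +y from slot_start; in the box's frame at (-55, 45, 80) mm
- slot_end (a point): where the knob's axis is at the end of the short leg, 45 mm along the box's +x from slot_corner; in the box's frame at (-10, 45, 80) mm
- knob_centre (a point): centre of the knob, half-way up, 99 mm above the table. A square wooden block 26 x 26 mm, 30 mm tall (84 to 114 mm above the table, 4 mm clear of the cover), its sides always parallel to the box's x and y, on a 12 mm steel pin that runs in the slot with 3 mm play at each side; it cannot turn or be lifted.
- knob_near: the part of the knob with its core and the two faces that look to the box's -x and -y (the faces to be pushed on); origin: on the knob's axis at its underside; axes as the box's
- knob_far: the part of the knob with the two faces that look to the box's +x and +y; same origin and axes as knob_near. Fingers pressing on both parts at once are pinching the knob.
- shutter (a joint): travel of the shutter, and of the knob with it, along the long leg (box's +y), in m: 0 = closed, 0.090 = fully open, knob at the corner (a stop). At first 0 to 0.03. It moves with about 1.5 N of friction plus 6 N per m/s, and stays where it is left.
- lock_pin (a joint): travel of the knob and pin along the short leg (box's +x), in m: 0 = in the long leg, 0.045 = end of the short leg, locked (a stop). Same friction; stays where it is left. It can pass 0.003 only when the shutter is within about 3 mm of fully open, as the slot's edge bars it before that.
- seal_blank: bystander: upright stone block 24 x 24 x 40 mm, loose, standing on the box's cover about 70 mm along the box's +x and 95 mm along its +y from the centre; origin at the centre of its underside
- cup: bystander: white cup 72 mm across, 75 mm high, loose on the table on the box's -y side; origin at the centre of its underside
- graver: bystander: hand graver with a dark wooden handle, 160 mm long, lying loose on the table on the box's +y side; origin near its middle, at its underside

How it is judged:
By the outcome, as a careful person would: the job done as asked, in the order asked, and still so for the second after the job is handed in, with the robot touching nothing.
It also fails if it takes over 54 s, if anything falls off the work surface, if the arm or the gripper's body presses on something with over 40 N, if the wrist force passes 120 N, or if a joint passes its speed limit or range.

## Working session

There is one attempt and no reset: what is moved stays moved. The work goes in short steps, each a Python script; the robot and the scene stay as the last script left them, time stands still between calls to the robot, and variables do not carry over. Pictures are saved under pics/ and viewed, about 8 in all and at most 12, crops included, and the job is handed in when it is done.

```bash
mkdir -p pics; ls; python3 - <<'E'
from station import *
import cv2,numpy as np
for c in("side","top"):
    im=get_image(c);cv2.imwrite(f"pics/{c}0.png",im[:,:,::-1])
    k=get_calibration(c);print(c,k)
    for n in("dust_box","knob_centre","knob_near","seal_blank","cup","graver","slot_corner","shutter"):
        try:
            print(n,[(np.round(d["extent"],1).tolist(),round(float(d["score"]),2)) for d in spot_in(n,c)[:2]])
        except Exception as e: print(n,repr(e))
o=get_obs();print(o)
E
```

```text
pics
side {'fx': 447.5962583478798, 'fy': 447.5962583478798, 'cx': 257.8801469806631, 'cy': 195.77895822355674, 'D': array([0.04536346, 0.        , 0.        , 0.        , 0.        ]), 'R': array([[ 0.95688612, -0.29029048, -0.01001926],
       [-0.19420734, -0.61375487, -0.76523753],
       [ 0.2159918 ,  0.73419099, -0.64367005]]), 't': array([-583.4951358 ,  228.91384066,  806.35633521])}
dust_box [([246.8, 225.8, 140.6, 108.0], 0.95)]
knob_centre [([211.6, 206.1, 15.2, 26.8], 0.68)]
knob_near [([213.1, 204.8, 16.2, 18.2], 0.78)]
seal_blank [([280.5, 174.7, 13.7, 22.2], 0.49)]
cup [([241.1, 294.9, 36.9, 58.5], 0.86)]
graver []
slot_corner [([247.1, 223.8, 144.8, 115.7], 0.79), ([259.1, 172.4, 25.9, 8.2], 0.28)]
shutter [([247.1, 218.4, 82.0, 43.6], 0.66)]
top {'fx': 358.62428518404175, 'fy': 358.62428518404175, 'cx': 253.2953211932152, 'cy': 193.19665597723503, 'D': array([0.01350917, 0.        , 0.        , 0.        , 0.        ]), 'R': array([[-0.01614679, -0.99965195,  0.0208627 ],
       [-0.99307882,  0.01360595, -0.11665907],
       [ 0.11633461, -0.02260197, -0.99295287]]
[... 358 characters left out ...]
er [([271.9, 207.6, 49.1, 64.1], 0.84)]
{'t': 0.9, 'joint_pos': array([-7.27778489e+01,  1.24266228e+01,  9.24411265e+01, -7.64907862e-04,
        7.51324418e+01, -6.42812804e+00]), 'qvel': array([-0.0461988 ,  0.02885697, -0.08585218, -0.14918498, -0.00154857,
        0.02885849]), 'effort': array([-9.98638388e-04, -3.96884000e+01, -3.04260671e+01, -1.28378274e-04,
        6.12618842e-04,  8.98336850e-06]), 'tcp_pos': array([ 250.74439625, -572.50560427,  231.30821239]), 'ee_rot': array([ 1.79999287e+02,  2.72715352e-04, -6.63495246e+01]), 'wrist_force': array([ 0.21614703, -0.30658257, -0.25610304]), 'moment': array([ 0.04568321,  0.00356831, -0.00826581]), 'grip_width': 85.61043513725849}
```

```bash
python3 - <<'E'
import cv2,numpy as np
a=cv2.imread("pics/top0.png")[120:290,160:360];cv2.imwrite("pics/topc.png",cv2.resize(a,None,fx=3.5,fy=3.5,interpolation=2))
a=cv2.imread("pics/side0.png")[140:340,150:350];cv2.imwrite("pics/sidec.png",cv2.resize(a,None,fx=3,fy=3,interpolation=2))
E
```

```text
(no output)
```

View pics/topc.png

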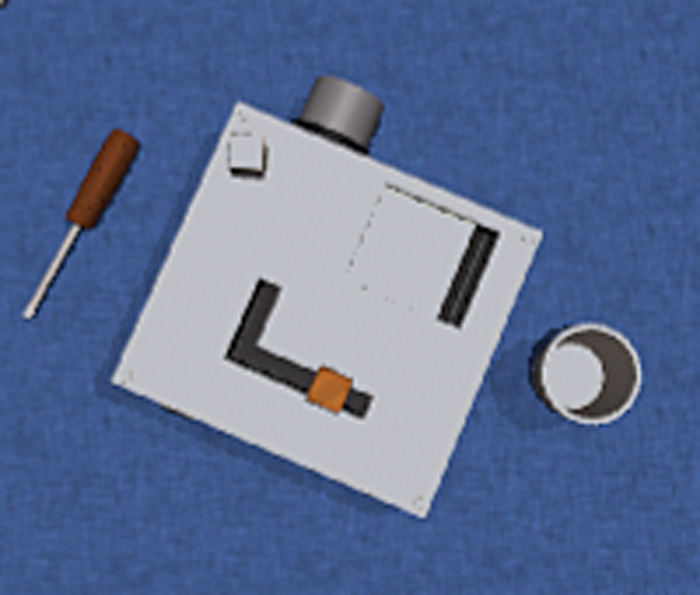

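View pics/sidec.png

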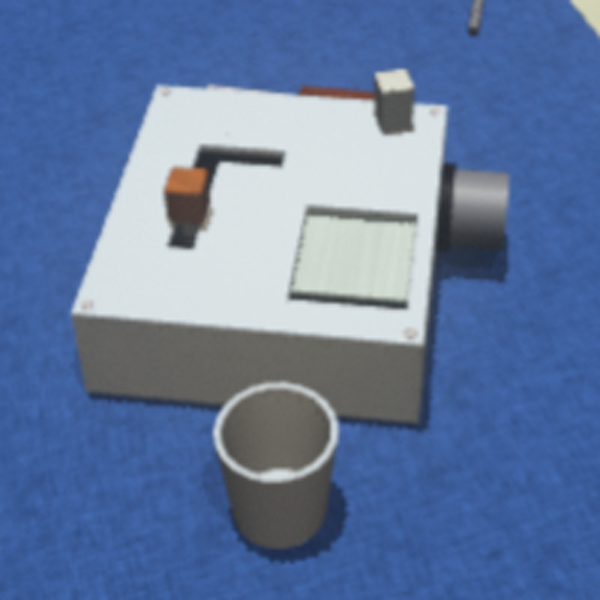

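```bash
cat >h.py <<'E'
import numpy as np,cv2
from station import *
from scipy.optimize import least_squares
def proj(c,X):
    k=get_calibration(c);K=np.array([[k["fx"],0,k["cx"]],[0,k["fy"],k["cy"]],[0,0,1]])
    return cv2.projectPoints(np.atleast_2d(X).astype(float),cv2.Rodrigues(k["R"])[0],k["t"],K,k["D"])[0][:,0]
def b2w(p,P):
    P=np.atleast_2d(P).astype(float);c,s=np.cos(p[2]),np.sin(p[2])
    return np.c_[p[0]+c*P[:,0]-s*P[:,1],p[1]+s*P[:,0]+c*P[:,1],P[:,2]]
E
python3 - <<'E'
from h import *
T=(np.array([(238,103),(541,233),(425,516),(115,380)])+.5)/3.5-.5+[160,120]
S=(np.array([(447,107),(425,342),(74,315),(157,87)])+.5)/3-.5+[150,140]
C=np.array([(110,120,80),(110,-120,80),(-110,-120,80),(-110,120,80)])
f=lambda p,w=(1,1):np.r_[w[0]*(proj("top",b2w(p,C))-T).ravel(),w[1]*(proj("side",b2w(p,C))-S).ravel()]
for w in((1,1),(1,0),(0,1)):
    r=least_squares(lambda p:f(p,w),[500,-50,-.3],x_scale=[100,100,1]);print(w,r.x,np.round(r.fun,1))
    if w==(1,1):p=r.x;np.save("p.npy",p)
# knob: top face centre from both views
kt=(np.array((330,390))+.5)/3.5-.5+[160,120]
ks=(np.array((187,182))+.5)/3-.5+[150,140]
for cam,u in(("top",kt),("side",ks)):
    r=least_squares(lambda q:(proj(cam,b2w(p,[q[0],q[1],114]))-u).ravel(),[-55,-20],x_scale=10);print(cam,"knob box xy",r.x)
print("start,corner,end",b2w(p,[(-55,-45,80),(-55,45,80),(-10,45,80)]))
# slot check
for n,q in(("startend",(-55,-54,80)),("corner",(-55,45,80)),("end",(-1,45,80))):
    print(n,(proj("top",b2w(p,[q]))-[160,120])*3.5,(proj("side",b2w(p,[q]))-[150,140])*3)
print("seal",b2w(p,[70,95,80]))
E
```

```text
(1, 1) [ 5.91543177e+02  4.93819890e+01 -4.19287388e-01] [-0.4 -0.3  0.5 -0.4  0.2  0.5 -1.   0.7  0.2 -0.3  0.4  0.9 -0.2 -0.1
  0.2 -0.2]
(1, 0) [ 5.91873226e+02  4.88814574e+01 -4.22126859e-01] [-0.  -0.5  0.7 -0.4  0.2  0.5 -0.9  0.4  0.  -0.   0.   0.  -0.  -0.
  0.  -0. ]
(0, 1) [ 5.91360223e+02  5.00040226e+01 -4.16555891e-01] [-0.  -0.   0.  -0.   0.   0.  -0.   0.  -0.1 -0.5  0.3  0.6 -0.2 -0.2
 -0.1 -0.3]
top knob box xy [-55.15664833 -23.1575409 ]
side knob box xy [-54.76453241 -25.73869755]
start,corner,end [[522.98738121  30.67095317  80.        ]
 [559.62725163 112.87508869  80.        ]
 [600.72931939  94.55515348  80.        ]]
startend [[367.92854663 406.36479758]] [[180.86206587 248.03222433]]
corner [[239.22710344 351.12096597]] [[209.35058229 152.95107948]]
end [[269.54411117 281.34634497]] [[284.21130702 158.38681544]]
seal [[694.15514564 107.65534395  80.        ]]
```

```bash
cat >>h.py <<'E'
p=np.load("p.npy");YAW=np.degrees(p[2]);ATT=[180,0,YAW]
def w(x,y,z):return b2w(p,[x,y,z])[0]
def F():
    f=np.array(get_obs()["wrist_force"]);c,s=np.cos(p[2]),np.sin(p[2]);return np.array([c*f[0]+s*f[1],-s*f[0]+c*f[1],f[2]])
def tb():
    t=get_obs()["tcp_pos"];d=t-[p[0],p[1],0];c,s=np.cos(p[2]),np.sin(p[2]);return np.round([c*d[0]+s*d[1],-s*d[0]+c*d[1],d[2]],1)
E
python3 - <<'E'
from h import *
grip(0)
goto(w(-55,-66,180),ATT)
move_l(w(-55,-66,90),speed=120)
print(get_obs()["t"],tb(),F(),get_obs()["ee_rot"])
move_l(w(-55,-53,90),speed=60)
print(tb(),F())
im=get_image("side")[140:290,150:350,::-1];im2=get_image("top")[140:290,160:360,::-1]
cv2.imwrite("pics/b.png",cv2.resize(np.hstack([im,im2]),None,fx=2,fy=2,interpolation=2))
print(get_obs()["t"],get_obs()["grip_width"])
E
```

```text
4.8583 [-54.2 -65.8  90.7] [ 1.01718396  0.24046135 -0.49381942] [-1.79976089e+02 -7.72081241e-02 -2.40311250e+01]
[-54.7 -52.3  90.6] [0.46937126 0.17203632 0.82554134]
5.325 -0.07201926351187157
```

View pics/b.png

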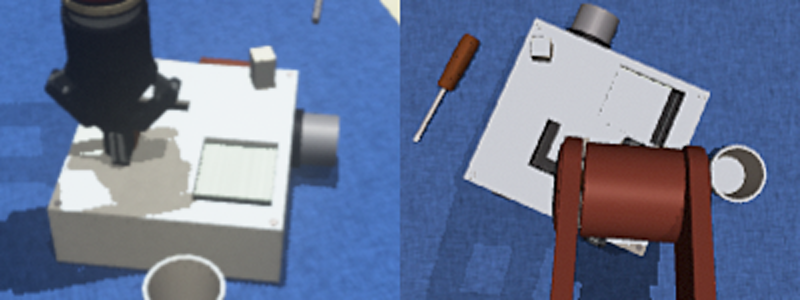

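The shut fingertips stand just on the −y side of the knob (side view, about (120,150)) and nothing else has been touched. Next I push along the long leg.

```bash
python3 - <<'E'
from h import *
move_l(w(-55,15,90),speed=40)
print(tb(),F().round(1))
y=15
while y<30:
    y+=1;move_l(w(-55,y,90),speed=20);wait(.1);f=F()
    print(y,tb(),f.round(1))
    if abs(f[1])>12:break
print(get_obs()["t"])
move_l(w(-55,y-18,90),speed=80)
print(tb(),F().round(1))
im=get_image("side")[140:290,150:350,::-1];im2=get_image("top")[140:290,160:360,::-1]
cv2.imwrite("pics/c.png",cv2.resize(np.hstack([im,im2]),None,fx=2,fy=2,interpolation=2))
E
```

```text
[-55.2  15.   90. ] [0.9 0.1 0.2]
16 [-55.1  15.9  90. ] [ 0.4 -1.7  1.4]
17 [-55.1  17.1  90. ] [ 0.1 -1.4  0.7]
18 [-55.1  18.1  89.9] [-0.4 -1.2  0.1]
19 [-55.1  19.1  89.9] [ 0.4 -0.9  0.8]
20 [-55.1  20.   89.9] [-0.7 -0.9  1. ]
21 [-55.  21.  90.] [-0.6 -1.1  1.1]
22 [-55.1  21.1  90. ] [-1.5 -5.5  1.9]
23 [-55.1  21.2  90. ] [-0.9 -8.1  2.9]
24 [-55.   21.3  90.1] [ -0.8 -10.4   4.6]
25 [-55.   21.4  90.1] [ -1.5 -11.2   5.6]
26 [-55.   21.5  90.1] [ -0.9 -15.4   7.2]
11.025
[-54.8   8.3  90.1] [-0.6  0.5  0.2]
```

View pics/c.png

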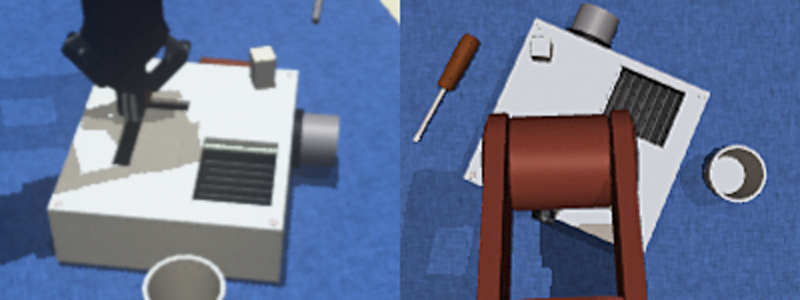

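The stop came at TCP y ≈ 21 (predicted 21) and the intake louvres are uncovered. Next I go round to the −x face and push sideways.

```bash
python3 - <<'E'
from h import *
move_l(w(-98,8,90),speed=100)
move_l(w(-98,45,90),speed=100)
print(tb(),F().round(1))
move_l(w(-46,45,90),speed=40)
print(tb(),F().round(1))
x=-46
while x<-27:
    x+=1;move_l(w(x,45,90),speed=20);wait(.1);f=F()
    print(x,tb(),f.round(1))
    if abs(f[0])>12:break
print(get_obs()["t"])
move_l(w(x-22,45,90),speed=80)
print(tb(),F().round(1))
move_l(w(x-30,45,190),speed=120)
goto(w(-200,-250,250),ATT)
print(get_obs()["t"],get_obs()["tcp_pos"])
for c in("side","top"):
    im=get_image(c);cv2.imwrite(f"pics/{c}1.png",im[:,:,::-1])
im=cv2.imread("pics/side1.png")[140:290,150:350];im2=cv2.imread("pics/top1.png")[140:290,160:360]
cv2.imwrite("pics/d.png",cv2.resize(np.hstack([im,im2]),None,fx=2,fy=2,interpolation=2))
for c in("side","top"):
    for n in("knob_near","cup","graver","seal_blank"):
        print(c,n,[(np.round(d["extent"],1).tolist(),round(float(d["score"]),2)) for d in spot_in(n,c)[:1]])
    print("expected knob",proj(c,w(-10,45,114)))
E
```

```text
[-98.   45.3  89.8] [ 0.3 -0.8 -0.1]
[-45.9  45.2  90. ] [-1.   0.3  0.5]
-45 [-45.2  45.2  90. ] [-1.7  0.5 -0.3]
-44 [-44.   45.1  90. ] [-1.2  1.2  0.4]
-43 [-42.9  45.1  90. ] [-0.5  0.5 -0.6]
-42 [-41.9  45.   90. ] [-2.2 -0.  -0.5]
-41 [-40.9  45.   90. ] [-0.3  0.1 -0.9]
-40 [-39.9  45.   90. ] [-0.7  0.5 -0.5]
-39 [-38.9  45.   90. ] [-1.6  1.3 -0.2]
-38 [-37.9  45.   90. ] [-1.   0.3 -0.4]
-37 [-37.2  45.   90. ] [-1.6  1.   0.5]
-36 [-37.  45.  90.] [-5.2  0.   2.7]
-35 [-36.9  45.   90. ] [-6.8 -0.   4.1]
-34 [-36.8  45.   90. ] [-10.2  -0.3   7. ]
-33 [-36.7  45.   90. ] [-11.3  -0.    8.4]
-32 [-36.6  45.   90.1] [-14.2  -0.8   9.7]
18.95
[-53.7  45.   90.1] [0.5 0.8 0.5]
21.6083 [307.6262684  -97.45116036 250.07414184]
side knob_near [([241.7, 186.2, 17.2, 14.7], 0.74)]
side cup [([240.6, 296.4, 37.2, 61.8], 0.67)]
side graver [([262.3, 170.4, 25.4, 9.5], 0.45)]
side seal_blank [([281.9, 174.7, 10.7, 23.0], 0.72)]
expected knob [[239.98831073 179.92009996]]
top knob_near [([234.4, 202.4, 12.2, 12.8], 0.55)]
top cup [([330.3, 225.2, 32.4, 26.4], 0.55)]
top graver [([189.2, 172.3, 17.1, 29.2], 0.63)]
top seal_blank []
expected knob [[235.17803664 202.44584018]]
```

View pics/d.png

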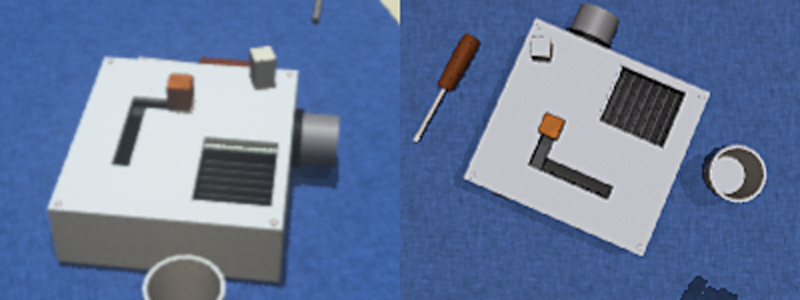

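The knob sits at the end of the short leg (side (180,90), top (551,126)). The shutter is open, and the stone, graver and cup are unmoved.

```bash
python3 -c "
from station import *
print(get_obs()['t']);print(sign_off())"
```

```text
22.1083
the job is handed in; nothing more can be done
None
```

The shutter is open and locked, and I handed the job in at 22.1 s. With the fingers shut, I pushed the knob along the long leg to the corner stop. I then went round to its −x face and pushed it sideways to the end of the short leg.

- **Stops:** Both were felt where predicted. The corner stop came at TCP y ≈ 21 mm in the box's frame, and the end stop at x ≈ −37 mm. The largest wrist force read was about 17 N.
- **Knob position:** In the last pictures the knob was within about 1 px of its expected end position from the top camera. The side camera's box lies about 6 px lower because the network boxes the knob's whole visible part, while I predicted its top face.
- **Bystanders:** The cup, graver and stone blank look unmoved in the pictures. The network missed the stone blank in both top views and the graver in the first side view. Its top-view graver box shrank and shifted about 10 px between the first and last pictures. In the top pictures I viewed, the graver lay in the same place, so I take that as detector scatter.
- **Robot:** The arm is retreated and touching nothing.

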